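# Wedge the rocking induction hob

## Robot

A 7-joint arm with a two-finger parallel gripper is mounted at the origin on the work surface. World frame = base frame: x ahead of the robot, y to its left, z up, the work surface at z = 0. Lengths are in m, angles in rad, forces in N, time in s.
With the tool pointing down it reaches from about 0.425 to 0.925 m from the base axis. Payload 6.8 kg.
Tool frame: the origin (TCP) lies on the centre line of the jaws, within the pads' length; the fingertips stand 19 mm ahead of it and the grasp point (between the pads) is the TCP; z points along the fingers, y is the direction in which the jaws open and shut (so a half turn about z gives the same grasp; the last joint's range is limited). The gripper opens to 85 mm and grips with 20 to 120 N. Pads are 22 mm wide; open, the fingers measure 114 mm over their backs; the gripper's body (76 mm by 85 mm) begins 54 mm behind the grasp point. The pads swing forward as they close: fully open they stand 13 mm farther back than shut.
Start: joints at [-0.108, 0.477, 0.022, 1.555, -0.011, 1.109, -0.083], TCP at [0.675, 0, 0.25] pointing down, gripper open.
Joint ranges: [-2.96, 2.96], [-0.34, 2.1], [-1.41, 1.46], [0.24, 2.44], [-1.37, 4.51], [0.17, 1.92], [-2.96, 2.96]. Speed limits (rad/s): [2.39, 2.39, 3.14, 3.14, 3.14, 3.14, 3.14].

## Interface

Orientations are given as a unit quaternion [x, y, z, w].
In Python, from bench import get_obs, viewer, ticket gives the robot as it stands.
- The arm moves only by the tool apply_moves, never from a script. Its arguments are lists of equal length, an entry for each row: "xyz": the shift along the tool's x, y, z in mm, a list of three; "roll": the turn about the tool's z in rad; "fingers": the finger opening in mm, from 0 to 85.4. A call has 1 to 10 rows; each row is the pose to reach, as a shift and turn from the pose measured when the call began, along the tool's axes at that moment; what a row does not reach only later rows make up. A row lasts 1/8 s, in which the tool goes at most 62.5 mm and 10.7 degrees, less where a joint would pass 70% of its speed; a pose out of reach is approached as far as the arm can. A call with a gripper value outside its range is refused whole. The fingers move at their own pace and stop on an object; "force" is the grip in N (left out, the last holds). Time passes only in rows, so rows that repeat a pose let the fingers close. It gives the time, the measured TCP pose, the force and the opening at its end, in the units of the state.
- get_obs(): the state, without advancing time (a new reading comes with each control period).
- viewer.snapshot(name): name is "scene" or "side" or "wrist"; returns (picture, depth): 384x512x3 uint8, red, green, blue; 384x512 float32, m along the optical axis (not along the pixel's ray), 0 where there is no reading.
- viewer.calibration(name): a dict with "fx", "fy", "cx", "cy" (pixels), "k1" (the pictures are not rectified: a ray, as slopes to the right and down, at radius r is drawn at 1 + k1 r^2 times it, then the intrinsics apply), "eye" and "rotation" of the camera in the world; the wrist camera has in their place "tool_from_camera" (4x4, takes a point from camera to tool coordinates, whose origin is the TCP and whose axes are the flange's). Camera axes: x right, y down, z forward; pixel columns grow to the right and rows downward; lengths in m; the calibration is good to about 2 mm. A picture is of the moment at which its call begins: read the wrist's pose just before it. calibration takes no time and is no camera call.
- ticket.close_job(): hands the job in, once; it reports no verdict.
The state is a dict: "time": time; "joints": joint angles; "qd": joint speeds; "tau": joint torques, N m; "tcp_pos": TCP position; "tcp_rot": TCP orientation; "force": force on the tool from outside, world axes, zero at the start; "wrist_torque": the same for the moment, N m; "finger_gap": finger opening in m.
Only numpy, scipy, OpenCV 4.12 (cv2) and the standard library are available. Lean on these libraries where they do the work, as an engineer would, in place of code of your own. Each camera call takes 0.05 s, during which the arm holds its last target. There are 200 camera calls.

## Task

The portable induction hob rocks because the screw foot at its right front corner stands short of the table. Take the black wedge and push it, thin end first and straight in from the hob's right side, under that foot until it jams tight and bears load, but stop before it shoves the hob along or lifts it off its other three feet. Let go of the wedge and leave the other things alone.

Things in the scene. Friction and masses are not known exactly. Their poses are not given: they have to be found in the camera images.
- hob: Steel induction hob, black glass top, control strip with a knob along its front; loose, about 4.6 kg. 360 mm deep (x), 300 wide (y); casing from 26 to 66 mm above the table (knob, at the left front, to 84 mm). Origin on the table under its centre; x points from front to rear, y to its left as the robot sees it, z up. Right side face: 150 mm to -y.
- short_foot (a point): Point on the table below the middle of the short foot, 22 mm inside the hob's right side face, 35 mm inside its front; axes as the hob's, the wedge goes in along +y. The foot: a stiff rubber dome, radius 14 mm, its lowest point 3 to 12 mm above the table, different each time. Tight means several N on the foot; from about 11 N (9 to 13) on it the hob begins to be shoved along or lifted.
- wedge_mid (a point): Middle of the loose black hard-rubber wedge, 7 mm above its flat underside. Wedge 150 mm long, 28 wide, 2 mm thick at the thin end sloping evenly to 26 mm at the thick end (four grey ribs on top there), 75 g. x points along it to the thin end (75 mm from here; thick end 75 mm the other way), y across, z up. Friction on table and foot about 0.6 (0.5 to 0.7).
- cupcake_tray: Clear shallow tray of twelve cupcakes, 190 by 250 mm, 62 mm high; origin under its centre. A bystander.
- bowl: Steel mixing bowl, 150 mm across, 65 mm high; origin under its centre. A bystander.
- palette_knife: Palette knife about 260 mm long lying flat; origin below its middle. A bystander.
There are look-alikes about, which are no part of the job. Several things look just like the part that bears wedge_mid: the one meant starts nearest to the robot's base.

How it is judged:
By the outcome, as a careful person would: the job done as asked, in the order asked, and still so for the second after the job is handed in, with the robot touching nothing.
It also fails if it takes over 64 s, if anything falls off the work surface, if the arm or the gripper's body presses on something with over 40 N, if the wrist force passes 120 N, or if a joint passes its speed limit or range.

## Working session

There is one attempt and no reset: what is moved stays moved. The work goes in short steps, Python scripts to look and compute and a tool call to move; the robot and the scene stay as the last step left them, time stands still between calls to the robot, and variables do not carry over. Pictures are saved under pics/ and viewed, about 8 in all and at most 12, crops included, and the job is handed in when it is done.

Besides the shell and the picture viewer there is one more tool, called as a command line: name --pt "numbers of a row" for each row, then --argument value for the rest. apply_moves: Moves the arm, as the interface text tells. Its arguments: {"type":"object","properties":{"xyz":{"type":"array"},"roll":{"type":"array"},"fingers":{"type":"array"},"force":{"type":"number"}},"required":["xyz","roll","fingers"]}

```bash
ls; mkdir -p pics; cat > h.py <<'E'
import numpy as np, cv2
from bench import get_obs, viewer, ticket
from scipy.spatial.transform import Rotation as R
def shot(name):
    o=get_obs(); im,d=viewer.snapshot(name); c=viewer.calibration(name)
    if name=="wrist":
        T=np.eye(4);T[:3,:3]=R.from_quat(o["tcp_rot"]).as_matrix();T[:3,3]=o["tcp_pos"]
        T=T@np.array(c["tool_from_camera"])
    else:
        T=np.eye(4);T[:3,:3]=np.array(c["rotation"]);T[:3,3]=c["eye"]
    return im,d,c,T
def rays(c,uv):
    K=np.array([[c["fx"],0,c["cx"]],[0,c["fy"],c["cy"]],[0,0,1.]])
    return cv2.undistortPoints(np.array(uv,float).reshape(-1,1,2),K,np.array([c["k1"],0,0,0,0.])).reshape(-1,2)
def cloud(d,c,T):
    h,w=d.shape; uv=np.stack(np.meshgrid(np.arange(w),np.arange(h)),-1).reshape(-1,2)
    r=rays(c,uv); P=np.c_[r,np.ones(len(r))]*d.reshape(-1,1)
    return (P@T[:3,:3].T+T[:3,3]).reshape(h,w,3)
def onplane(c,T,uv,z):
    r=rays(c,uv); D=np.c_[r,np.ones(len(r))]@T[:3,:3].T
    return T[:3,3]+D*((z-T[2,3])/D[:,2:3])
def save(n,im,s=1.5): cv2.imwrite(f"pics/{n}.png",cv2.resize(im[:,:,::-1],None,fx=s,fy=s,interpolation=cv2.INTER_CUBIC))
E
python3 - <<'E'
from h import *
for n in ["scene","side"]:
    im,d,c,T=shot(n); save(n+"0",im); np.savez(n+"0.npz",im=im,d=d,T=T); print(n,T.round(3).tolist(),c["fx"],c["k1"])
print(get_obs())
E
```

```text
picsTraceback (most recent call last):
  File "<stdin>", line 3, in <module>
  File "h.py", line 10, in shot
    T=np.eye(4);T[:3,:3]=np.array(c["rotation"]);T[:3,3]=c["eye"]
                ~^^^^^^^
ValueError: could not broadcast input array from shape (4,) into shape (3,3)
```

```bash
sed -i 's/T\[:3,:3\]=np.array(c\["rotation"\])/T[:3,:3]=R.from_quat(c["rotation"]).as_matrix()/' h.py
python3 - <<'E'
from h import *
for n in ["scene","side"]:
    im,d,c,T=shot(n); save(n+"0",im); np.savez(n+"0.npz",im=im,d=d,T=T); print(n,T.round(3).tolist(),c["fx"],c["k1"])
print(get_obs())
E
```

```text
scene [[-0.288, 0.835, -0.469, 1.207], [0.957, 0.245, -0.152, 0.047], [-0.012, -0.493, -0.87, 1.271], [0.0, 0.0, 0.0, 1.0]] 455.4204508404205 -0.05839287213091603
side [[0.885, -0.343, 0.314, 0.055], [-0.465, -0.645, 0.607, -1.032], [-0.005, -0.683, -0.73, 1.108], [0.0, 0.0, 0.0, 1.0]] 454.5744756772551 -0.10146897496465355
{'time': 0.15, 'joints': array([-0.10812153,  0.47764283,  0.02235826,  1.55618415, -0.01150628,
        1.10932317, -0.08310699]), 'qd': array([-0.00061745, -0.0030599 ,  0.00028383, -0.00432103, -0.00057617,
        0.00024911,  0.00011516]), 'tau': array([ 1.55385478e-03, -5.96924365e+01,  1.60940632e+00, -2.81490952e+01,
        1.26662746e-02,  6.56643446e-03,  5.58682734e-05]), 'tcp_pos': array([6.74579020e-01, 5.88849370e-06, 2.49544383e-01]), 'tcp_rot': array([ 7.07099658e-01,  7.07113543e-01, -5.39591428e-04, -4.68511261e-04]), 'force': array([-0.24101139,  0.37470362,  0.03200895]), 'wrist_torque': array([0.01061333, 0.05732262, 0.03642611]), 'finger_gap': 0.08544979215618037}
```

View pics/scene0.png

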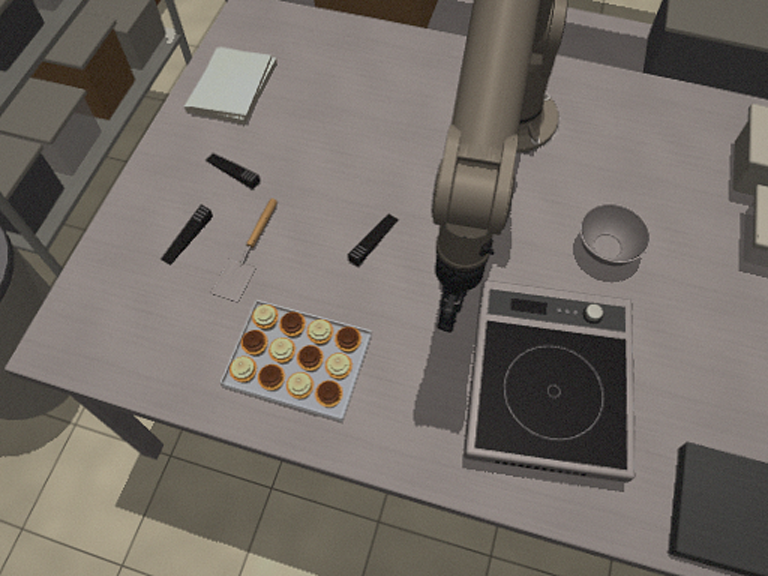

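View pics/side0.png

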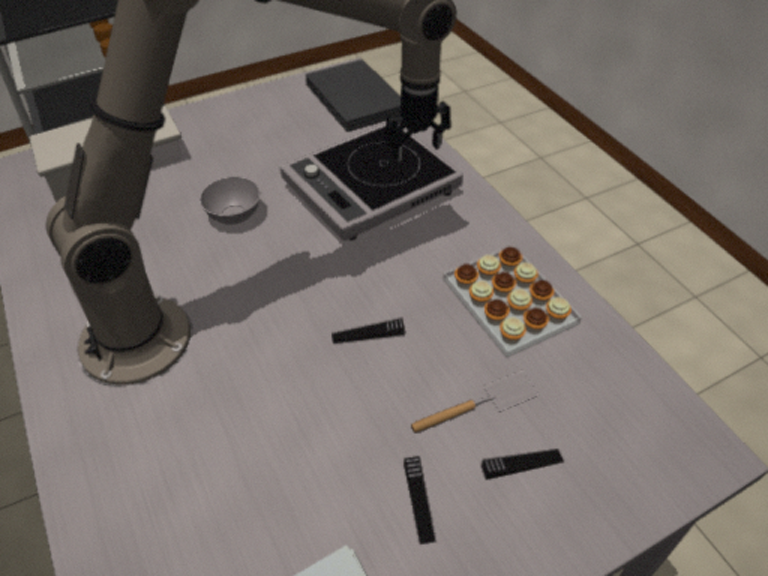

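The scene view has three wedges, at about (372,240), (187,235) and (233,170). The first looks nearest the base and points its thin end at (393,218), away from the ribs at (357,255). The hob is at (550,385), with its front edge and knob toward the robot. Its short foot is near (487,300). I'll measure them all and take one confirming crop.

```bash
cat > m.py <<'E'
from h import *
out=[]
for n in ["scene","side"]:
    z=np.load(n+"0.npz"); im,d,T=z["im"],z["d"],z["T"]; c=viewer.calibration(n); P=cloud(d,c,T); ok=d>0
    g=im.max(2)
    m=(ok&(g<70)&(P[...,2]>-.01)&(P[...,2]<.04)&(P[...,1]<0.05)&(P[...,0]>.1)&(P[...,0]<1.2)).astype(np.uint8)
    k,l,s,cen=cv2.connectedComponentsWithStats(m)
    for i in range(1,k):
        if 60<s[i,4]<3000:
            p=P[l==i]; r=cv2.minAreaRect((p[:,:2]*1000).astype(np.float32)); print(n,"px*1.5",(cen[i]*1.5).round(),s[i,4],[np.round(v,1) for v in r],"dist",np.hypot(*r[0]).round(), "z",np.percentile(p[:,2],[5,50,95]).round(4))
    m=ok&(abs(P[...,2]-.066)<.006)&(P[...,0]>.4)&(P[...,1]>-.15)
    k,l,s,cen=cv2.connectedComponentsWithStats(m.astype(np.uint8)); i=1+s[1:,4].argmax()
    p=P[l==i]; r=cv2.minAreaRect((p[:,:2]*1000).astype(np.float32)); print(n,"hob",s[i,4],r,np.median(p[:,2]),(cv2.boxPoints(r)).round().tolist(), p[:,:2].min(0),p[:,:2].max(0))
    t=P[ok&(abs(P[...,2])<.02)]; print("table z",np.median(t[:,2]))
im=np.load("scene0.npz")["im"]; save("crop1",im[120:190,215:290],8)
E
python3 m.py
```

```text
scene px*1.5 [14. 54.] 139 [array([  161.7, -1298.8]), array([ 30.4, 119.4]), np.float64(80.1)] dist 1309.0 z [0.0116 0.0267 0.0388]
scene px*1.5 [22. 81.] 161 [array([  222. , -1247.1]), array([ 15.1, 241.6]), np.float64(89.6)] dist 1267.0 z [-0.0077  0.0002  0.0091]
scene px*1.5 [234. 171.] 301 [array([ 353.5, -586. ]), array([151.2,  29.4]), np.float64(70.6)] dist 684.0 z [0.0007 0.0125 0.0253]
scene px*1.5 [187. 235.] 400 [array([ 552.5, -611.9]), array([ 34.8, 148.9]), np.float64(75.1)] dist 824.0 z [0.0006 0.0113 0.025 ]
scene px*1.5 [371. 240.] 355 [array([ 443. , -213.8]), array([ 32.3, 152.6]), np.float64(71.9)] dist 492.0 z [0.0016 0.0135 0.0252]
scene hob 12245 ((666.9154052734375, 210.00389099121094), (361.16058349609375, 300.683349609375), 7.8166680335998535) 0.06652725255833203 [[468.0, 334.0], [508.0, 36.0], [866.0, 86.0], [825.0, 384.0]] [0.46943558 0.03878255] [0.86315679 0.38032206]
table z 0.00032784064446511607
side px*1.5 [359. 232.] 63 [array([556.9,  42.1]), array([106.5,  13.9]), np.float64(0.5)] dist 559.0 z [0.0238 0.0349 0.0395]
side px*1.5 [370. 332.] 419 [array([ 439.5, -216.6]), array([ 34.9, 149.8]), np.float64(68.0)] dist 490.0 z [0.002  0.0116 0.0238]
side px*1.5 [519. 463.] 566 [array([ 547.5, -617.7]), array([ 29.8, 150.2]), np.float64(74.6)] dist 825.0 z [0.0024 0.0129 0.0253]
side px*1.5 [419. 502.] 564 [array([ 349.2, -591. ]), array([149.8,  27.1]), np.float64(71.8)] dist 686.0 z [0.0024 0.0121 0.0243]
side hob 4274 ((661.6895141601562, 206.3518829345703), (364.2786560058594, 308.07012939453125), 7.922327518463135) 0.06560145673484319 [[460.0, 334.0], [503.0, 29.0], [863.0, 79.0], [821.0, 384.0]] [0.46405174 0.03517025] [0.85921246 0.37636013]
table z 0.00010289257246975936
```

View pics/crop1.png

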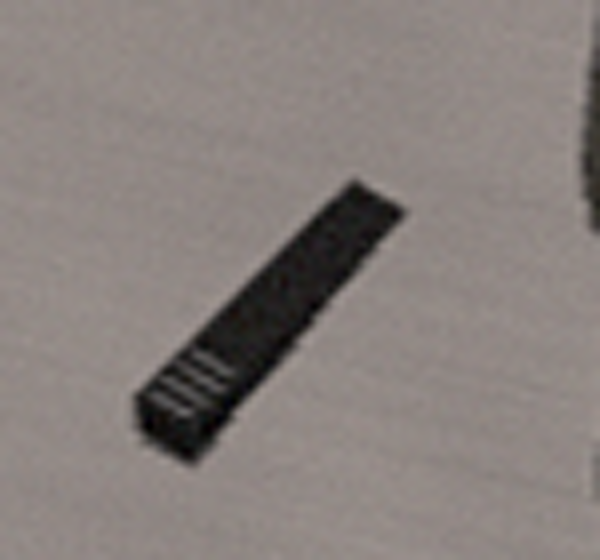

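The three wedges lie 491, 685 and 825 mm from the base. The one at scene px (372,240) is nearest, so it's the one meant. The crop shows its ribs (thick end) at lower left and its thin end at upper right. I'll hover over its thick end for a close look.

apply_moves --pt "-234 -180 90" --pt "-234 -180 90" --pt "-234 -180 90" --pt "-234 -180 90" --pt "-234 -180 90" --pt "-234 -180 90" --pt "-234 -180 90" --pt "-234 -180 90" --pt "-234 -180 90" --pt "-234 -180 90" --roll '[-1.22,-1.22,-1.22,-1.22,-1.22,-1.22,-1.22,-1.22,-1.22,-1.22]' --fingers '[70,70,70,70,70,70,70,70,70,70]'

```text
time: 1.4
tcp_pos: [0.4946, -0.2338, 0.1598]
tcp_rot: [0.175, 0.985, -0.0, -0.001]
force: [0.0, 0.7, -1.0]
finger_gap: 0.07
```

```bash
cat > w.py <<'E'
from h import *
o=get_obs(); print(o["time"],o["tcp_pos"].round(4),o["tcp_rot"].round(4),o["force"].round(2),o["joints"].round(2))
im,d,c,T=shot("wrist"); save("w1",im,1); P=cloud(d,c,T); print(T.round(3).tolist())
m=((d>0)&(im.max(2)<75)&(P[...,2]<.04)&(P[...,2]>-.01)&(np.hypot(P[...,0]-.441,P[...,1]+.215)<.12)).astype(np.uint8)
k,l,s,cen=cv2.connectedComponentsWithStats(m)
for i in range(1,k):
  if s[i,4]>200:
    p=P[l==i]; r=cv2.minAreaRect((p[:,:2]*1000).astype(np.float32)); print(cen[i],s[i],r)
Rt=R.from_quat(o["tcp_rot"]).as_matrix(); print(Rt.round(3).tolist())
E
python3 w.py
```

```text
1.4 [ 0.4946 -0.2338  0.1598] [ 1.747e-01  9.846e-01 -2.000e-04 -7.000e-04] [ 0.01  0.65 -0.95] [ 0.47  0.38 -0.18  1.94  0.09  0.83  1.46]
[[0.345, 0.899, 0.268, 0.427], [0.938, -0.331, -0.098, -0.209], [0.001, 0.286, -0.958, 0.284], [0.0, 0.0, 0.0, 1.0]]
[250.32684328 108.00893712] [ 232   16   37  195 6266] ((445.3658752441406, -217.76686096191406), (29.268901824951172, 157.1967010498047), 69.55723571777344)
[[-0.939, 0.344, -0.001], [0.344, 0.939, -0.0], [0.001, -0.001, -1.0]]
```

View pics/w1.png

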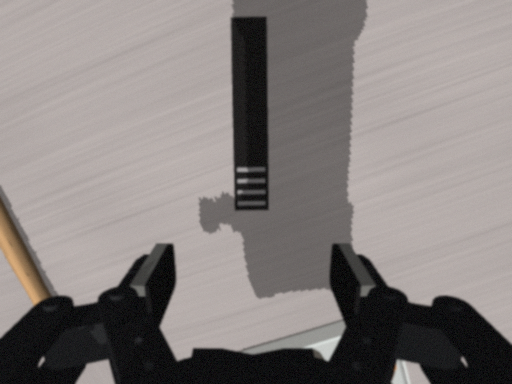

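The close view shows the wedge upright along the tool axis, with its ribbed end at px (252,210) and thin end at (249,17). The tray edge is about 100 mm behind it, so I have room to go down. Descending and gripping gently.

apply_moves --pt "-5 -1.5 60" --pt "-5 -1.5 110" --pt "-5 -1.5 132" --pt "-5 -1.5 132" --pt "-5 -1.5 132" --pt "-5 -1.5 132" --pt "-5 -1.5 132" --pt "-5 -1.5 132" --pt "-5 -1.5 132" --roll '[0,0,0,0,0,0,0,0,0]' --fingers '[60,60,60,60,15,15,15,15,15]' --force 30

```text
time: 2.58
tcp_pos: [0.4997, -0.2374, 0.0294]
tcp_rot: [0.175, 0.985, -0.001, 0.001]
force: [-1.0, 0.5, 7.0]
finger_gap: 0.0273
```

apply_moves --pt "0 0 -20" --pt "-5 40 -25" --pt "-15 80 -25" --pt "-26 120 -25" --pt "-26 120 -25" --pt "-26 120 -25" --pt "-26 120 -25" --pt "-26 120 -25" --pt "-26 120 -25" --roll '[0,0.2,0.4,0.6,0.8,1.0,1.082,1.082,1.082]' --fingers '[15,15,15,15,15,15,15,15,15]'

```text
time: 3.7
tcp_pos: [0.5655, -0.1337, 0.0546]
tcp_rot: [0.656, 0.755, 0.0, 0.001]
force: [-0.5, 0.3, -0.7]
finger_gap: 0.0271
```

```bash
cat > w2.py <<'E'
from h import *
o=get_obs(); print(o["time"],o["tcp_pos"].round(4),o["tcp_rot"].round(4),o["force"].round(2))
im,d,c,T=shot("wrist"); save("w2",im,1); np.savez("w2.npz",im=im,d=d,T=T)
im,d,c,T=shot("side"); save("s2",im[80:300,150:400],3); np.savez("side2.npz",im=im,d=d,T=T)
E
python3 w2.py
```

```text
3.7 [ 0.5655 -0.1337  0.0546] [6.558e-01 7.549e-01 1.000e-04 1.000e-03] [-0.5   0.33 -0.67]
```

View pics/w2.png

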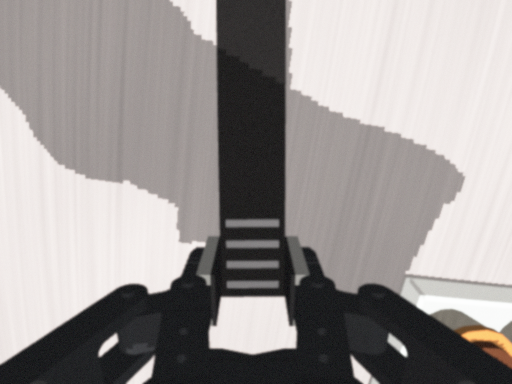

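View pics/s2.png

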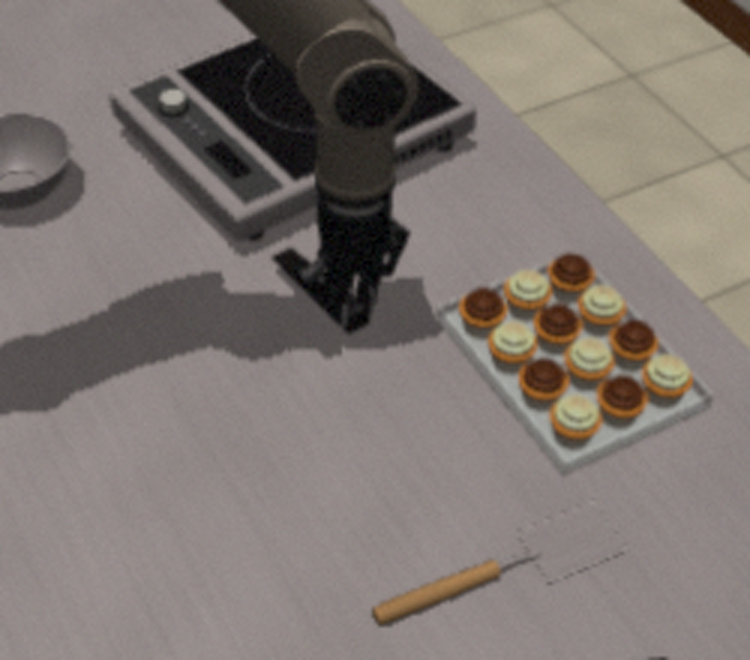

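The wedge sits square in the jaws, with the ribs between the pads at px (252,255). The side crop shows the short foot as a dark stub at (257,233) and the wedge's thin end at about (285,255). I'll compute the foot from that pixel, the hob edge, and the wedge's axis and tip.

```bash
python3 - <<'E'
from h import *
z=np.load("side2.npz"); c=viewer.calibration("side"); T=z["T"]
print("foot px",onplane(c,T,[[150+257/3,80+233/3]],.014)*1000, "tip px",onplane(c,T,[[150+285/3,80+258/3]],.03)*1000)
z=np.load("w2.npz"); c=viewer.calibration("wrist"); T=z["T"]; P=cloud(z["d"],c,T); im=z["im"]
m=(z["d"]>0)&(im.max(2)<70)&(P[...,2]>.02)&(P[...,2]<.07); m[215:]=0; m[:,:190]=0; m[:,320:]=0
p=P[m]*1000; print(len(p),p.min(0),p.max(0)); r=cv2.minAreaRect(p[:,:2].astype(np.float32)); print(r)
# slope of top
hx=np.array([-.1366,.9906]); t=p[:,:2]@hx; print("top slope",np.polyfit(t,p[:,2],1))
v=np.cov(p[:,:2].T); print(np.linalg.eigh(v)[1][:,1], p.mean(0))
# thick end: pixels on centre column, ribs end at row ~297
print("thick end",[ (P[r0,c0]*1000).round(1).tolist() for r0,c0 in [(285,250),(292,250),(296,250),(60,250),(150,252)]])
# hob from the side depth, right face & front face; scene
from scipy.spatial import cKDTree
for n in ["scene0","side0"]:
    q=np.load(n+".npz"); c=viewer.calibration(n[:-1]); P=cloud(q["d"],c,q["T"])*1000
    a=np.deg2rad(7.87); X=np.array([np.cos(a),np.sin(a)]);Y=np.array([-X[1],X[0]])
    u=P[...,:2]@X; v=P[...,:2]@Y
    s=(q["d"]>0)&(abs(P[...,2]-66)<5)
    for nm,sel,val in [("front",s&(v>100)&(v<150)&(u>400)&(u<700),u),("right",s&(u>600)&(u<800)&(v>-100)&(v<200),v),("left",s&(u>600)&(u<800)&(v>100)&(v<400),v),("rear",s&(v>20)&(v<200)&(u>700),u)]:
        print(n,nm,np.percentile(val[sel],[0.2,1,99,99.8]).round(1))
E
```

```text
foot px [[539.5789216   53.57486232  14.        ]] tip px [[542.30778495 -15.15212009  30.        ]]
14218 [ 537.30826013 -113.12820425   29.83664155] [575.6765261  -24.4846687   46.72131042]
((556.3493041992188, -68.8134994506836), (27.304767608642578, 86.44227600097656), 8.397732734680176)
top slope [-0.16111807 15.21030381]
[-0.14262628  0.98977661] [556.3226871  -67.79872865  38.27517729]
thick end [[566.0, -141.4, 51.5], [566.5, -145.4, 50.9], [566.8, -147.5, 50.8], [553.3, -49.4, 34.0], [559.0, -84.7, 41.7]]
scene0 front [510.6 513.  698.3 699.7]
scene0 right [-33.  -31.  198.1 199.2]
scene0 left [100.5 101.6 264.6 265.8]
scene0 rear [700.6 702.  866.7 868.6]
side0 front [503.9 506.3 697.  698.9]
side0 right [-38.1 -35.1 196.9 198.8]
side0 left [100.4 101.2 261.2 265.1]
side0 rear [ 700.2  701.3 2223.7 2232.3]
```

The lateral fit is good: the wedge axis is at u≈541.7 mm and the foot at u≈542 mm (hob frame), with the tip about 61 mm short of the foot. I'll set the wedge on the table and slide it until the tip is just under the foot.

apply_moves --pt "0 0 15" --pt "0 0 25" --pt "0 0 25" --pt "20 0 25" --pt "40 0 25" --pt "58 0 25" --pt "63 0 25" --pt "63 0 25" --pt "63 0 25" --roll '[0,0,0,0,0,0,0,0,0]' --fingers '[15,15,15,15,15,15,15,15,15]'

```text
time: 4.92
tcp_pos: [0.5568, -0.0721, 0.0295]
tcp_rot: [0.657, 0.754, -0.0, 0.001]
force: [-0.0, -0.2, -1.3]
finger_gap: 0.0272
```

apply_moves --pt "3 0 0" --pt "3 0 0" --pt "3 0 0" --roll '[0,0,0]' --fingers '[15,15,15]'

```text
time: 5.3
tcp_pos: [0.5564, -0.0695, 0.0295]
tcp_rot: [0.657, 0.754, -0.0, 0.001]
force: [0.6, -0.5, -1.6]
finger_gap: 0.0272
```

```bash
cat > f.py <<'E'
from h import *
o=get_obs(); u=np.array([-.1367,.9906]); p=o["tcp_pos"]*1000; print(o["time"],"v",(p[:2]@u).round(2),"u",(p[0]*.9906+p[1]*.1367).round(2),"z",p[2].round(2),"push",(-o["force"][:2]@u).round(2),o["force"].round(2),o["finger_gap"].round(4))
E
python3 f.py
```

```text
Traceback (most recent call last):
  File "f.py", line 2, in <module>
    o=get_obs(); u=np.array([-.1367,.9906]); p=o["tcp_pos"]*1000; print(o["time"],"v",(p[:2]@u).round(2),"u",(p[0]*.9906+p[1]*.1367).round(2),"z",p[2].round(2),"push",(-o["force"][:2]@u).round(2),o["force"].round(2),o["finger_gap"].round(4))
                                                                                                                                                                                                                        ^^^^^^^^^^^^^^^^^^^^^
AttributeError: 'float' object has no attribute 'round'
```

apply_moves --pt "3 0 0" --pt "3 0 0" --roll '[0,0]' --fingers '[15,15]'

```text
time: 5.55
tcp_pos: [0.556, -0.0663, 0.0294]
tcp_rot: [0.657, 0.754, -0.0, 0.001]
force: [-0.1, -1.3, -1.9]
finger_gap: 0.0273
```

apply_moves --pt "2.5 0 0" --pt "2.5 0 0" --roll '[0,0]' --fingers '[15,15]'

```text
time: 5.8
tcp_pos: [0.5557, -0.0645, 0.0295]
tcp_rot: [0.657, 0.754, -0.0, 0.002]
force: [1.3, -4.4, -1.7]
finger_gap: 0.027
```

Resistance starts with the tip about 9 mm past the foot. I'll let go so the wedge sits flat, back off, close the fingers, and do the final push on its thick end face.

apply_moves --pt "0 0 0" --pt "0 0 0" --pt "0 0 0" --pt "-10 0 0" --pt "-25 0 0" --pt "-40 0 0" --pt "-40 0 0" --pt "-40 0 3" --pt "-40 0 7" --pt "-40 0 7" --roll '[0,0,0,0,0,0,0,0,0,0]' --fingers '[50,50,50,50,50,50,0,0,0,0]'

```text
time: 7.05
tcp_pos: [0.5608, -0.1035, 0.0221]
tcp_rot: [0.657, 0.754, -0.0, 0.001]
force: [0.1, -0.8, -0.3]
finger_gap: -0.0003
```

```bash
cat > f.py <<'E'
from h import *
F=[];
for i in range(4):
    im,d,c,T=shot("wrist"); o=get_obs(); F.append(o["force"])
print(o["time"],o["tcp_pos"].round(4),o["finger_gap"],np.round(F,1).tolist())
save("w3",im,1); P=cloud(d,c,T)
u=P[...,0]*990.6+P[...,1]*136.7; v=P[...,1]*990.6-P[...,0]*136.7
m=(d>0)&(im.max(2)<80)&(P[...,2]>.012)&(P[...,2]<.032)&(abs(u-542)<20)&(v>-175)&(v<-36)
print("wedge u pct",np.percentile(u[m],[1,50,99]).round(1),"v",np.percentile(v[m],[.5,2]).round(1))
E
python3 f.py
```

```text
7.25 [ 0.5612 -0.1039  0.0226] 0.000276870898879822 [[0.7, 0.4, -0.6], [0.3, -0.3, 0.1], [-0.4, 0.7, 1.0], [-0.2, -0.6, 0.2]]
wedge u pct [528.6 542.1 555.4] v [-173.6 -173.3]
```

View pics/w3.png

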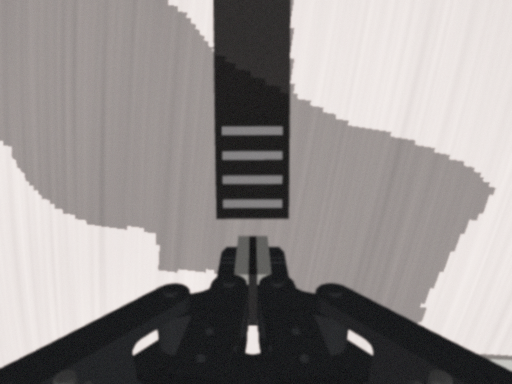

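The view is clear: the wedge is straight, its thick face at row 217, and the closed fingers are centred behind it at (252,240). The gap should be about 14 mm, so I'll approach and then push in small steps.

apply_moves --pt "8 0 0" --pt "11 0 0" --pt "11 0 0" --roll '[0,0,0]' --fingers '[0,0,0]'

```text
time: 7.62
tcp_pos: [0.5597, -0.0924, 0.0226]
tcp_rot: [0.656, 0.754, -0.0, 0.002]
force: [0.8, 0.5, 0.3]
finger_gap: -0.0001
```

apply_moves --pt "2 0 0" --pt "2 0 0" --roll '[0,0]' --fingers '[0,0]'

```text
time: 7.88
tcp_pos: [0.5595, -0.0903, 0.0226]
tcp_rot: [0.656, 0.754, -0.0, 0.002]
force: [-0.2, -0.9, 0.5]
finger_gap: 0.0
```

apply_moves --pt "1.5 0 0" --pt "1.5 0 0" --roll '[0,0]' --fingers '[0,0]'

```text
time: 8.12
tcp_pos: [0.5593, -0.0889, 0.0226]
tcp_rot: [0.656, 0.754, -0.0, 0.002]
force: [0.1, -0.2, 0.0]
finger_gap: -0.0
```

apply_moves --pt "1.5 0 0" --pt "1.5 0 0" --roll '[0,0]' --fingers '[0,0]'

```text
time: 8.38
tcp_pos: [0.5592, -0.0885, 0.0228]
tcp_rot: [0.657, 0.754, -0.0, 0.002]
force: [-0.0, -4.4, -0.1]
finger_gap: 0.0
```

apply_moves --pt "2 0 0" --pt "2 0 0" --pt "2 0 0" --roll '[0,0,0]' --fingers '[0,0,0]'

```text
time: 8.75
tcp_pos: [0.5592, -0.0881, 0.023]
tcp_rot: [0.657, 0.754, -0.001, 0.003]
force: [0.2, -7.1, 0.0]
finger_gap: 0.0001
```

```bash
cat > g.py <<'E'
from h import *
F=[];P=[]
for i in range(6):
    viewer.snapshot("wrist"); o=get_obs(); F.append(o["force"]);P.append(o["tcp_pos"]*1000)
print(o["time"],np.mean(P,0).round(2),np.mean(F,0).round(2),np.std(F,0).round(2), "push",-(np.mean(F,0)[:2]@[-.1367,.9906]).round(2))
E
python3 g.py
```

```text
9.05 [559.25 -88.1   23.01] [ 1.2  -5.83  0.35] [0.57 0.28 0.52] push 5.94
```

apply_moves --pt "2.7 0 0" --pt "2.7 0 0" --pt "2.7 0 0" --roll '[0,0,0]' --fingers '[0,0,0]'

```text
time: 9.43
tcp_pos: [0.5593, -0.0875, 0.0233]
tcp_rot: [0.658, 0.753, -0.001, 0.004]
force: [0.8, -6.8, 0.4]
finger_gap: 0.0003
```

```bash
python3 g.py
```

```text
9.725 [559.24 -87.53  23.27] [ 1.16 -7.07  0.15] [0.55 0.57 0.43] push 7.16
```

apply_moves --pt "3.3 0 0.5" --pt "3.3 0 0.5" --pt "3.3 0 0.5" --roll '[0,0,0]' --fingers '[0,0,0]'

```text
time: 10.1
tcp_pos: [0.5592, -0.0869, 0.0231]
tcp_rot: [0.659, 0.752, -0.002, 0.006]
force: [1.1, -8.2, 1.1]
finger_gap: -0.0001
```

```bash
python3 g.py
```

```text
10.4 [559.24 -86.86  23.09] [ 0.87 -8.47  0.19] [0.3  0.45 0.46] push 8.51
```

The push is steady at 8.5 N while sliding. With friction of 0.5–0.7 that puts about 5–6.5 N on the foot: tight, but below the shove limit. Backing off to check.

apply_moves --pt "-5 0 0" --pt "-25 0 0" --pt "-30 0 -50" --pt "-30 0 -110" --pt "-30 0 -170" --pt "-60 0 -220" --pt "-100 0 -220" --pt "-100 0 -220" --roll '[0,0,0,0,0,0,0,0]' --fingers '[0,0,0,0,0,0,0,0]'

```text
time: 11.4
tcp_pos: [0.5706, -0.1887, 0.245]
tcp_rot: [0.661, 0.75, -0.002, 0.007]
force: [0.0, 1.1, -0.5]
finger_gap: 0.0
```

```bash
python3 - <<'E'
from h import *
o=get_obs(); print(o["time"],o["tcp_pos"].round(3),o["force"].round(1))
im,d,c,T=shot("wrist"); P=cloud(d,c,T)*1000
u=P[...,0]*.9906+P[...,1]*.1367; v=P[...,1]*.9906-P[...,0]*.1367
m=(d>0)&(im.max(2)<80)&(P[...,2]>5)&(P[...,2]<35)&(abs(u-542)<25)&(v>-175)&(v<-40)
print("wedge u",np.percentile(u[m],[1,50,99]).round(1),"v",np.percentile(v[m],[.5]).round(1)); 
r=cv2.minAreaRect(np.c_[P[m][:,0],P[m][:,1]].astype(np.float32)); print(r)
s=(d>0)&(abs(P[...,2]-66)<5)&(v>-60); print("hob right",np.percentile(v[s&(u>560)],[.2,1]),"front",np.percentile(u[s&(v>0)],[.2,1]))
a=np.load("scene0.npz")
b,d2,c2,T2=shot("scene")
# hob shift: phase correlation / ECC on cooktop left part unshadowed
A=cv2.cvtColor(a["im"],cv2.COLOR_RGB2GRAY);B=cv2.cvtColor(b,cv2.COLOR_RGB2GRAY)
W=np.eye(2,3,dtype=np.float32); x0,y0,x1,y1=345,190,430,325
cc,W=cv2.findTransformECC(A[y0:y1,x0:x1],B[y0:y1,x0:x1],W,cv2.MOTION_EUCLIDEAN,(3,100,1e-6)); print("ECC",cc,W.round(4).tolist())
P1=cloud(a["d"],c2,T2);P2=cloud(d2,c2,T2); q=(a["d"]>0)&(d2>0)&(abs(P1[...,2]-.066)<.006); q[:,:330]=0
print("dz hob mm",np.median((P2-P1)[q][:,2])*1000, q.sum())
for nm,sl in [("front",(slice(195,215),slice(330,420))),("rear",(slice(290,310),slice(320,420)))]:
    z1=P1[sl][...,2];z2=P2[sl][...,2];print(nm,np.median(z2-z1)*1000)
save("end_w",im,1); save("end_s",b[150:340,230:440],3)
E
```

```text
11.4 [ 0.571 -0.189  0.245] [ 0.   1.1 -0.5]
wedge u [529.7 543.4 556.1] v [-152.7]
((555.9448852539062, -55.500732421875), (27.12400245666504, 43.422142028808594), 8.25998306274414)Traceback (most recent call last):
  File "<stdin>", line 8, in <module>
    return _quantile_unchecked(
        a, q, axis, out, overwrite_input, method, keepdims, weights)
    return _ureduce(a,
                    func=_quantile_ureduce_func,
    ...<5 lines>...
                    overwrite_input=overwrite_input,
                    method=method)
    r = func(a, **kwargs)
    result = _quantile(arr,
                       quantiles=q,
    ...<2 lines>...
                       out=out,
                       weights=wgt)
    slices_having_nans = np.isnan(arr[-1, ...])
                                  ~~~^^^^^^^^^
IndexError: index -1 is out of bounds for axis 0 with size 0
```

```bash
python3 - <<'E'
from h import *
a=np.load("scene0.npz"); b,d2,c2,T2=shot("scene")
A=cv2.cvtColor(a["im"],cv2.COLOR_RGB2GRAY);B=cv2.cvtColor(b,cv2.COLOR_RGB2GRAY)
for x0,y0,x1,y1 in [(335,215,430,325),(360,190,432,325),(80,195,160,285),(380,130,440,185)]:
    W=np.eye(2,3,dtype=np.float32)
    cc,W=cv2.findTransformECC(A[y0:y1,x0:x1],B[y0:y1,x0:x1],W,cv2.MOTION_TRANSLATION,(3,100,1e-6)); print("ECC",round(cc,4),W[:,2].round(3))
P1=cloud(a["d"],c2,T2);P2=cloud(d2,c2,T2)
for nm,sl in [("front",(slice(196,214),slice(340,415))),("rear",(slice(290,308),slice(320,415)))]:
    print(nm,"dz mm",(np.median(P2[sl][...,2]-P1[sl][...,2])*1000).round(2))
save("end_s",b[130:330,230:440],3)
E
```

```text
ECC 0.9994 [0.017 0.011]
ECC 0.9996 [0.017 0.02 ]
ECC 0.9991 [-0.    -0.006]
ECC 0.9996 [0.003 0.007]
front dz mm 0.27
rear dz mm -0.18
```

View pics/end_s.png

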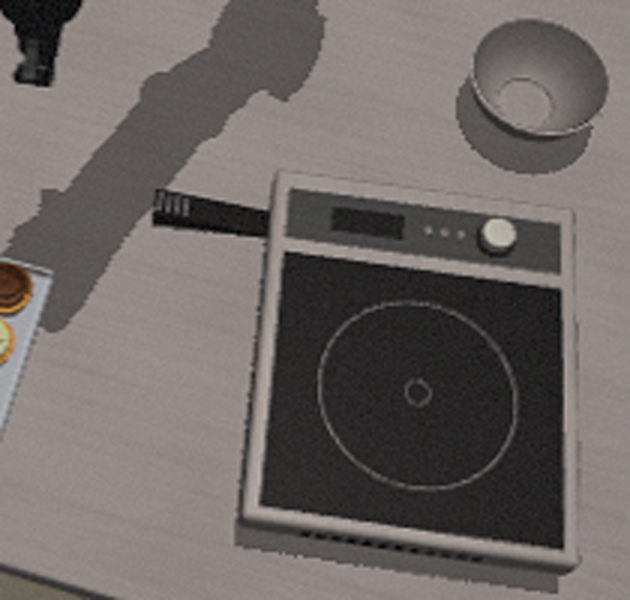

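The wedge enters square under the right front corner at (270,222). The hob, tray and bowl are unmoved (shift ≤0.02 px), and the arm is clear. Handing in.

```bash
python3 -c "
from bench import ticket; print(ticket.close_job())"
```

```text
the job is handed in; nothing more can be done
None
```

The wedge is in under the hob's short foot, jammed and let go, and the job was handed in at about 11.5 s of the 64 s allowed. I used the wedge nearest the base, set it down square to the hob's right side and slid it in thin end first. When it met the foot I released it and finished by pushing its thick end with closed fingers.

- **Load on the foot:** the last push was steady at 8.5 N. I did not measure the load on the foot directly. For friction of 0.5–0.7 the push works out to about 5–6.5 N, which is tight and below the 9–13 N where the hob starts to move.
- **Hob:** in the before and after scene images it had shifted by no more than 0.02 px, and its height changed by less than 0.3 mm, which is within depth noise.
- **Wedge and other things:** the wedge's visible part lay within about 1.5 mm of the foot's centre line and within half a degree of straight. Tray and bowl did not move. I did not check the palette knife separately, but the arm stayed clear of it.
- **Failed check:** one script stopped on an empty selection when the hob's edge was out of the wrist camera's view. The scene camera comparison replaced it.

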